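# Fetch the board carrier from the latched drawer and seat it on the preheater

### The job

Lift the yellow latch handle to free the blue cabinet's drawer, pull the drawer fully open to its stop, and take out the board carrier by its black grip. Lower the carrier gently over the two brass pegs of the preheater base until it lies flat and fully home, then let go. Leave the drawer open, do not bump the microscope whose boom crosses above the handle, and do not disturb the bottle, the spool or the tip cleaner.

Things in the scene. Friction and masses are not known exactly. Their poses are not given: they have to be found in the camera images.
- cab_front (a point): Centre of the lower front edge of the cabinet, on the bench; its axes are the 'cabinet axes': x into the cabinet, away from the robot, y along the front, z up. Blue steel cabinet, 240 deep x 260 wide x 132 mm high, fixed; grey front: blind panel below, one shallow drawer above. Its top panel (122 to 132 mm high) begins at x = 15 mm; a tray fixed on it, x = 105 to 225 mm, reaches 162 mm.
- drawer (a joint): Drawer travel in m: 0 shut, grows as it is pulled out along the cabinet's -x, stops at 0.16, stays where it is left (about 2 N friction). Its floor (inside 193 x 188 mm) is 62 mm above the bench, its front and side walls reach 98 to 102 mm. Shut, the front wall's inside face is at cabinet x = 21 mm. The boom also hangs over the rear of the open drawer: lean back 20 to 30 degrees.
- latch (a joint): Angle of the yellow handle in rad: 0 level (latched), grows as it is lifted about a hinge along y at the drawer front, 85 mm up; stops at 0.32. A tooth holds the drawer (4 mm play) unless lifted past 0.22 rad (grip point 9 to 13 mm up), for the first 20 mm of pull only. Lifting takes 2 to 5 N up to the stop, but gripped hard it turns stiffly between the pads (grip lightly, 20 N, or turn with it).
- handle (a point): Grip point of the yellow handle, moves with it: mid width and height, 42 mm out from the drawer front, 85 mm above the bench when level. The handle is an upright blade sticking out of the drawer front: 70 mm long (from 2 to 72 mm out, cabinet x), 16 mm thick (cabinet y), 32 mm high; grip it across its thickness. x points into the cabinet.
- boom_mid (a point): Point on the axis of the microscope's steel boom, 212 mm above the bench, over a point 27 mm out from the shut drawer front. Fixed bar of 28 mm diameter along the cabinet's y, from 100 mm on the -y side to 300 mm on the +y side. No room for an upright gripper over the shut drawer's handle: lean the gripper back from the cabinet by 30 to 45 degrees.
- scope: Microscope on boom and post, fixed beside the cabinet. Origin and axes as cab_front. Post 30 mm diameter at (-27, +200) mm, 282 mm high, foot 110 x 90 mm; white head about 90 mm wide at (-27, +315) mm, 118 to 330 mm high. Do not bump it.
- carrier: Board carrier that lies flat in the drawer: aluminium plate 110 (x) x 80 (y) x 10 mm with green boards on it, and a black upright grip blade in its middle, 60 mm long (x), 16 mm thick (y), from 10 to 51 mm above the underside. Two through holes of 13 mm diameter at x = -42 and +42 mm, y = 0. Origin: centre of the plate's underside; z up. 0.2 to 0.4 kg. It fits the base either way round.
- base: Preheater base, grey box 150 (x) x 110 (y) x 36 mm high with a dark steel bed on top, fixed to the bench. Origin: centre of its underside; z up.
- seat (a point): Centre of the base's bed, 36 mm above the bench, axes as the base's. Two brass pegs of 10 mm diameter stand on the bed at x = -42 and +42 mm, y = 0, 20 mm high, the top 6 mm tapered. Seated, the carrier's origin coincides with this point and its x axis lies along this x axis, either way round.
- flux: Amber flux bottle, 44 mm diameter, 100 mm high, loose bystander. Origin: centre of its underside.
- spool: Blue solder spool standing on its flange, 64 mm diameter, 48 mm high, loose bystander. Origin: centre of its underside.
- cleaner: Black tip cleaner with a round pot of brass wool, 90 x 70 x 53 mm, loose bystander. Origin: centre of its underside.

How it is judged (in metres and radians):
On the way, in this order (a step that is already met when the one before it is completed fails the run):
1. the latch handle is lifted (past 0.2 rad) with the drawer still in its first 30 mm (value of joint latch above 0.2 rad and value of joint drawer below 0.03 m), for 0.05 s.
2. the drawer is pulled fully open (at least 150 of 160 mm) (value of joint drawer above 0.15 m), for 0.2 s.
3. the carrier is lifted out of the drawer (its underside over 100 mm above the bench) (height (world z) of carrier above 0.1 m), for 0.1 s.
At the end, for the whole second after the job is handed in: The carrier rests on the preheater's bed over both pegs: within 5 mm of the seat's centre sideways, its underside within 2.5 mm of the bed, level and in line with the pegs within 0.04 and 0.07 rad, either way round, at rest and released; the drawer is still open by more than 120 mm (horizontal distance between carrier and seat below 0.005 m and z of carrier in the frame of seat between -0.003 and 0.0025 m and angle between carrier's own z axis and vertical below 0.04 rad and angle between the x axis of carrier and the x axis of seat, either way round below 0.07 rad and linear speed of carrier below 0.02 m/s and value of joint drawer above 0.12 m); the robot touches nothing.
It fails at once if the microscope or its boom is bumped (over 8 N) (contact force between any of the arm, the fingers, carrier and scope above 8 N).
It fails at once if the carrier is dropped or rushed onto the base (over 0.35 m/s within 40 mm above and 20 mm beside the seat) (horizontal distance between carrier and seat below 0.02 m and z of carrier in the frame of seat below 0.04 m and linear speed of carrier above 0.35 m/s).
It fails at once if the bottle, spool or tip cleaner is shifted by more than 25 mm (distance of any of flux, spool, cleaner from where it was at the start of the episode above 0.025 m).
It also fails if it takes over 53 s, if anything falls off the work surface, if the arm or the gripper's body presses on something with over 40 N, if the wrist force passes 120 N, or if a joint passes its speed limit or range.

### The arm

A 7-joint arm with a two-finger parallel gripper is mounted at the origin on the work surface. World frame = base frame: x ahead of the robot, y to its left, z up, the work surface at z = 0. Lengths are in m, angles in degrees, forces in N, time in s.
With the tool pointing down it reaches from about 0.425 to 0.875 m from the base axis. Payload 4.7 kg.
Tool frame: the origin (TCP) lies on the centre line of the jaws, within the pads' length; the fingertips stand 17 mm ahead of it and the grasp point (between the pads) lies 2 mm behind it; z points along the fingers, y is the line along which they close (so a half turn about z gives the same grasp; the last joint's range is limited). The gripper opens to 87 mm and grips with 3 to 60 N. Pads are 19 mm wide; open, the fingers measure 117 mm over their backs; the gripper's body (75 mm by 190 mm) begins 51 mm behind the grasp point.
Start: joints at [-74.479, 18.392, -4.016, 83.108, 1.295, 78.541, -3.26], TCP at [0.165, 0.629, 0.24] pointing down, gripper open.
Joint ranges: [-163.93, 163.93], [-17.29, 119.83], [-79.2, 71.16], [3.27, 140.29], [-89.18, 269.18], [5.43, 117.66], [-154.24, 154.24]. Speed limits (degrees/s): [147.25, 147.25, 180, 180, 180, 180, 180].

### API

Orientations are given as [roll, pitch, yaw] about the fixed x, y, z axes, in that order (R = Rz(yaw) Ry(pitch) Rx(roll)).
In Python, from cell import env, read_camera gives the robot as it stands.
- The arm moves only by the shell command python3 -m jog 'ROWS' [FORCE]. ROWS is JSON, a list of rows, each a list of 5 numbers: the opening, from 0 (shut) to 1 (fully open), then the shift along the tool's x, y, z each as a share of 0.02 m, from -1 to 1, then the turn about the tool's z as a share of 45 degrees, from -1 to 1. In form: [[gripper, x, y, z, yaw], ...]. A call has 1 to 12 rows; each row shifts and turns the commanded pose from where the row before left it, along the tool's axes as they then stand; what a row does not reach is not made up. A row lasts 1/12 s, in which the tool goes at most 41.7 mm and 7.16 degrees, less where a joint would pass 70% of its speed; a pose out of reach is approached as far as the arm can. A call with a number of a shift or a turn outside -1 to 1 is refused whole. A call with a gripper value outside its range is refused whole. The fingers move at their own pace and stop on an object; FORCE is the grip in N (left out, the last holds). Time passes only in rows, so rows that do not move let the fingers close. It gives the time, the measured TCP pose, the force, the opening and the grip force at its end, in the units of the state.
- env.get_obs(): the state, without advancing time (a new reading comes with each control period).
- read_camera(name): name is "side" or "top"; returns a dict with "color" (400x640x3 uint8, red, green, blue), "range_z" (400x640 float32, m along the optical axis (not along the pixel's ray), 0 where there is no reading), "mtx" (3x3 intrinsics, pixels), "world_from_camera" (4x4, takes a point from camera to world coordinates). Camera axes: x right, y down, z forward; pixel columns grow to the right and rows downward; lengths in m; the calibration is good to about 2 mm. A picture is of the moment at which its call begins.
- env.sign_off(): hands the job in; it is judged then, once.
The state is a dict: "time_s": time; "qpos": joint angles; "joint_velocities": joint speeds; "effort": joint torques, N m; "tool_pos": TCP position; "tool_rot": TCP orientation; "force": force on the tool from outside, world axes, zero at the start; "wrist_torque": the same for the moment, N m; "grip_width": finger opening in m; "grasp_force": force on a finger pad.
Only numpy, scipy, OpenCV 4.12 (cv2) and the standard library are available. Lean on these libraries where they do the work, as an engineer would, in place of code of your own. Each camera call takes 0.05 s, during which the arm holds its last target. There are 200 camera calls.

## Working session

There is one attempt and no reset: what is moved stays moved. The work goes in short steps, Python scripts to look and compute and a shell command to move; the robot and the scene stay as the last step left them, time stands still between calls to the robot, and variables do not carry over. Pictures are saved under pics/ and viewed, at most 10 in all, crops included, and the job is handed in when it is done.

```bash
ls; mkdir -p pics; cat > h.py <<'E'
import numpy as np, cv2
from cell import env, read_camera
def P(c,u,v,z=None):
    K=c["mtx"];T=c["world_from_camera"]
    d=np.linalg.inv(K)@[u,v,1.]
    if z is None: p=d*c["range_z"][int(v),int(u)]; return T[:3,:3]@p+T[:3,3]
    w=T[:3,:3]@d; return T[:3,3]+w*(z-T[2,3])/w[2]
def cloud(c):
    K=c["mtx"];T=c["world_from_camera"];v,u=np.mgrid[:400,:640]
    d=np.stack([u,v,np.ones_like(u)],-1)@np.linalg.inv(K).T*c["range_z"][...,None]
    return d@T[:3,:3].T+T[:3,3]
E
python3 - <<'E'
from h import *
for n in("side","top"):
    c=read_camera(n);cv2.imwrite(f"pics/{n}0.png",c["color"][...,::-1]);print(n,c["world_from_camera"].round(3).tolist(),c["mtx"][0,0])
    np.savez(f"{n}0.npz",**c)
print(env.get_obs())
E
```

```text
pics
side [[0.711, -0.403, 0.576, -0.034], [-0.703, -0.415, 0.578, -0.61], [0.006, -0.816, -0.578, 0.788], [0.0, 0.0, 0.0, 1.0]] 372.9528547964113
top [[-0.015, -0.998, 0.066, 0.504], [-1.0, 0.014, -0.011, 0.024], [0.01, -0.066, -0.998, 1.371], [0.0, 0.0, 0.0, 1.0]] 424.3024962688084
{'time_s': 0.1, 'qpos': array([-74.47929591,  18.43523456,  -4.01448016,  83.16824755,
         1.29406772,  78.53984329,  -3.25700405]), 'joint_velocities': array([ 0.05916534, -0.09455992, -0.00716496, -0.1485569 ,  0.09435857,
       -0.03109519,  0.05135394]), 'effort': array([-3.32679947e-04, -4.92569983e+01, -4.05881815e-01, -3.13399744e+01,
       -6.41364092e-02,  3.93786735e-02,  5.77580454e-05]), 'tool_pos': array([0.16501761, 0.62822582, 0.23856298]), 'tool_rot': array([-1.79901849e+02,  4.83084919e-03,  1.65290714e+02]), 'force': array([-0.18461486, -0.31592731, -1.29572608]), 'wrist_torque': array([ 0.03250408, -0.03094638,  0.03491551]), 'grasp_force': 0.0, 'grip_width': 0.08696992346333386}
```

View pics/side0.png

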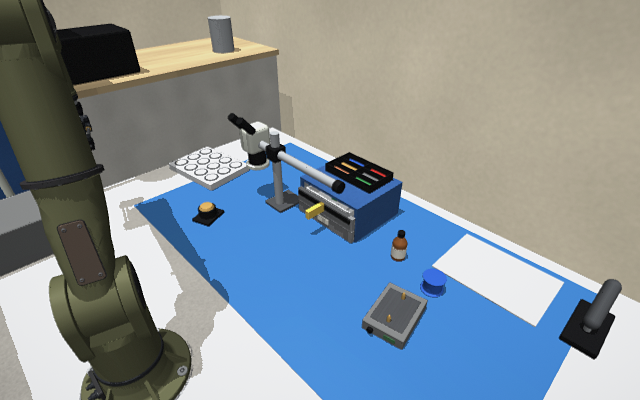

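View pics/top0.png

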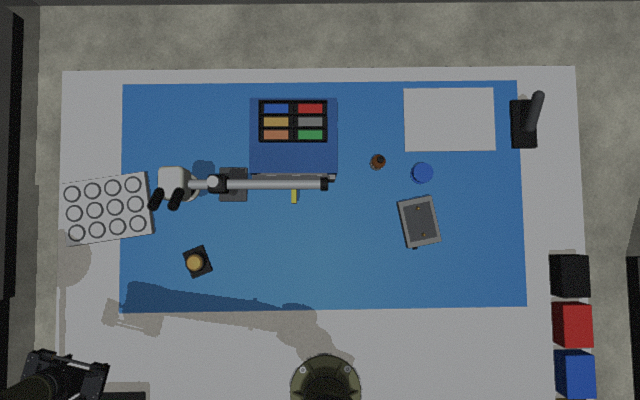

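Side view: the cabinet front is at about (330,220), the yellow handle at (315,211), the boom end at (338,187) and the base at (395,317). Top view: the handle is at (295,196), the base at (420,221) with pegs at (417,208) and (422,235), and the start pose of the arm is far to the left. Now I'll measure them.

```bash
python3 - <<'E'
from h import *
C={n:dict(np.load(f"{n}0.npz")) for n in("side","top")}
for n,c in C.items():
    X=cloud(c);hsv=cv2.cvtColor(c["color"],cv2.COLOR_RGB2HSV);u0,v0,u1,v1=dict(side=(290,195,335,230),top=(285,188,305,206))[n]
    m=np.zeros((400,640),bool);m[v0:v1,u0:u1]=1
    y=m&(abs(hsv[...,0].astype(int)-27)<6)&(hsv[...,1]>150)&(hsv[...,2]>70)
    p=X[y];vv,uu=np.nonzero(y);print(n,"handle n",len(p),p.min(0).round(3),p.max(0).round(3),np.median(p,0).round(4),"px",uu.mean(),vv.mean(),uu.min(),uu.max(),vv.min(),vv.max())
    # boom / cabinet top / base bed by height
    if n=="top":
        cab=(hsv[...,0]>100)&(hsv[...,0]<125)&(abs(X[...,2]-.132)<.008)
        cab=cab.astype(np.uint8);k=cv2.connectedComponentsWithStats(cab);i=1+np.argmax(k[2][1:,4]);q=X[k[1]==i][:,:2]
        print("cabtop",cv2.minAreaRect(q.astype(np.float32)),np.median(X[k[1]==i][:,2]), k[2][i])
        s=np.zeros((400,640),bool);s[170:200,240:335]=1
        b=X[s&(X[...,2]>.2)&(X[...,2]<.24)];print("boom",len(b),b.min(0),b.max(0));f=np.polyfit(b[:,1],b[:,0],1);print("x=a*y+b",f, "ang",np.degrees(np.arctan(-f[0])))
        s=np.zeros((400,640),bool);s[185:260,385:450]=1
        b=X[s&(X[...,2]>.028)&(X[...,2]<.045)];r=cv2.minAreaRect(b[:,:2].astype(np.float32));print("base",r,np.median(b[:,2]))
    # brass pegs
    s=np.zeros((400,640),bool)
    if n=="top": s[200:245,408:432]=1
    else: s[285:330,375:415]=1
    g=s&(hsv[...,0]>12)&(hsv[...,0]<32)&(hsv[...,1]>110)
    k=cv2.connectedComponentsWithStats(g.astype(np.uint8))
    for i in range(1,k[0]):
        if k[2][i,4]>3: print(n,"peg",k[2][i],k[3][i],np.median(X[k[1]==i],0).round(4),P(c,*k[3][i],.046).round(4))
    # bystanders
for nm,(u,v,z) in dict(flux=(377,162,.1),spool=(422,173,.048),clean=(197,262,.05)).items(): print(nm,P(C["top"],u,v,z).round(3))
E
```

```text
side handle n 132 [-0.034 -0.61   0.07 ] [0.656 0.107 0.788] [0.6171 0.0785 0.0873] px 315.3181818181818 210.57575757575756 306 323 202 218
side peg [402 293   3   7  18] [403.05555556 295.83333333] [ 0.5622 -0.3012  0.0494] [ 0.5634 -0.3006  0.046 ]
side peg [387 315   4   7  23] [388.39130435 318.34782609] [ 0.4802 -0.3173  0.0482] [ 0.481  -0.3167  0.046 ]Traceback (most recent call last):
  File "<stdin>", line 7, in <module>
    return umr_minimum(a, axis, None, out, keepdims, initial, where)
ValueError: zero-size array to reduction operation minimum which has no identity
```

```bash
python3 - <<'E'
import cv2
a=cv2.imread("pics/side0.png")[160:260,250:410]; b=cv2.imread("pics/top0.png")[160:260,230:390]
cv2.imwrite("pics/crop0.png",cv2.vconcat([cv2.resize(x,None,fx=3,fy=3,interpolation=2) for x in(a,b)]))
E
```

```text
(no output)
```

View pics/crop0.png

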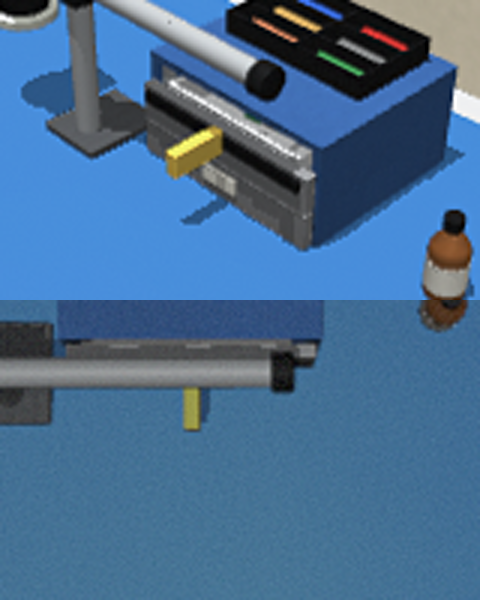

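The crops show the yellow handle in front of the drawer, at about (313,211) in the side view and (294,197) in the top view. The boom covers its inner part from above, and the cabinet is nearly aligned with world axes.

```bash
python3 - <<'E'
from h import *
C={n:dict(np.load(f"{n}0.npz")) for n in("side","top")}
for n,c in C.items():
    X=cloud(c);ok=c["range_z"]>0;hsv=cv2.cvtColor(c["color"],cv2.COLOR_RGB2HSV);u0,v0,u1,v1=dict(side=(290,195,335,230),top=(285,188,305,206))[n]
    m=np.zeros((400,640),bool);m[v0:v1,u0:u1]=1
    y=m&(abs(hsv[...,0].astype(int)-27)<8)&(hsv[...,1]>100)
    p=X[y&ok];vv,uu=np.nonzero(y);print(n,"handle n",len(p),np.percentile(p,[3,50,97],0).round(4).tolist(),"px",uu.mean(),vv.mean(),uu.min(),uu.max(),vv.min(),vv.max())
    t=p[p[:,2]>.097];print(" top face",len(t),t.mean(0).round(4),cv2.minAreaRect(t[:,:2].astype(np.float32)))
    s=np.zeros((400,640),bool)
    if n=="top":
        cab=(hsv[...,0]>100)&(hsv[...,0]<125)&(abs(X[...,2]-.132)<.008)
        k=cv2.connectedComponentsWithStats(cab.astype(np.uint8));i=1+np.argmax(k[2][1:,4]);q=X[k[1]==i]
        print("cabtop",cv2.minAreaRect(q[:,:2].astype(np.float32)),np.median(q[:,2]))
        s[170:200,240:335]=1
        b=X[s&(X[...,2]>.2)&(X[...,2]<.24)];print("boom",len(b),b.min(0),b.max(0));f=np.polyfit(b[:,1],b[:,0],1);print("x=a*y+b",f,"ang",np.degrees(np.arctan(-f[0])))
        s[:]=0;s[185:260,385:450]=1
        b=X[s&(X[...,2]>.028)&(X[...,2]<.045)];print("base",cv2.minAreaRect(b[:,:2].astype(np.float32)),np.median(b[:,2]))
        s[:]=0;s[200:245,408:432]=1
        g=s&(hsv[...,0]>12)&(hsv[...,0]<32)&(hsv[...,1]>80)
        k=cv2.connectedComponentsWithStats(g.astype(np.uint8))
        for i in range(1,k[0]):
            if k[2][i,4]>3: print("peg",k[2][i],k[3][i],np.median(X[k[1]==i],0).round(4),P(c,*k[3][i],.054).round(4))
    else:
        s[160:260,250:410]=1
        b=X[s&(X[...,2]>.205)&(X[...,2]<.235)];print("boom side",len(b),b.min(0),b.max(0))
        q=s&ok&(abs(X[...,2]-.125)<.015)&(hsv[...,0]>105)&(hsv[...,0]<120);print("side blue",np.percentile(X[q],[1,99],0))
        f=s&ok&(X[...,2]<.09)&(X[...,2]>.02)&(hsv[...,1]<60);a=X[f];a=a[abs(a[:,1]-.07)<.15];A=np.polyfit(a[:,1],a[:,0],1);r=a[:,0]-np.polyval(A,a[:,1]);a=a[abs(r)<.01];print("front fit",len(a),np.polyfit(a[:,1],a[:,0],1),a.min(0),a.max(0))
for nm,(u,v,z) in dict(flux=(377,162,.1),spool=(422,173,.048),clean=(197,262,.05)).items(): print(nm,P(C["top"],u,v,z).round(3))
E
```

```text
side handle n 206 [[0.5841, 0.0754, 0.0625], [0.6177, 0.0792, 0.0902], [0.6559, 0.131, 0.1012]] px 314.5990338164251 209.79710144927537 305 324 202 218
 top face 65 [0.6154 0.0844 0.0994] ((0.6182043552398682, 0.08517109602689743), (0.016184719279408455, 0.06929666548967361), 88.76959991455078)
boom side 560 [ 0.60807866 -0.01626733  0.20507651] [0.64292265 0.23587802 0.23042358]
side blue [[ 0.62297119 -0.04797327  0.11134501]
 [ 0.88946079  0.28934006  0.13817257]]
front fit 395 [3.00158952e-04 6.55782194e-01] [ 0.64846911 -0.04303669  0.02018661] [0.66570581 0.09651545 0.08996916]
top handle n 66 [[0.5872, 0.0802, 0.0951], [0.6081, 0.0862, 0.1009], [0.6263, 0.0923, 0.1038]] px 293.910447761194 195.4179104477612 292 296 189 202
 top face 57 [0.6074 0.0872 0.101 ] ((0.6068336367607117, 0.08624580502510071), (0.012177873402833939, 0.039412736892700195), 89.2136001586914)
cabtop ((0.783970057964325, 0.08728036284446716), (0.25947293639183044, 0.22525231540203094), 89.40972137451172) 0.13201747657729557
boom 925 [ 0.6109349  -0.00991471  0.20963079] [0.64760191 0.22793937 0.23610674]
x=a*y+b [0.01008088 0.62856289] ang -0.5775724123348107
base ((0.5210860967636108, -0.30512475967407227), (0.15732139348983765, 0.11108697205781937), 10.830207824707031) 0.03548577470186043
peg [416 207   4   3   9] [417.33333333 208.11111111] [ 0.5661 -0.2947  0.0531] [ 0.5658 -0.2949  0.054 ]
peg [422 233   4   3   9] [423.55555556 234.33333333] [ 0.4851 -0.3121  0.052 ] [ 0.4841 -0.3118  0.054 ]
flux [ 0.705 -0.166  0.1  ]
spool [ 0.676 -0.314  0.048]
clean [0.41 0.39 0.05]
```

```bash
python3 -m jog '[[1,-1,-1,0,0],[1,-1,-1,0,0],[1,-1,-1,0,0],[1,-1,-1,0,0],[1,-1,-1,0,0],[1,-1,-1,0,0],[1,-1,-1,0,0],[1,-1,-1,0,0],[1,-1,-1,0,0],[1,-1,-1,0,0],[1,-1,-1,0,0],[1,-1,-1,0,0]]'; python3 -m jog '[[1,-1,-1,-1,0],[1,-1,-1,-1,0],[1,-1,-1,-1,0],[1,-1,-1,-1,0],[1,-1,-1,-1,0],[1,-1,-1,-1,0],[1,-1,-1,-1,0],[1,-1,-1,-1,0],[1,-1,-1,-1,0],[1,-1,-1,-1,0],[1,-1,-1,-1,0],[1,-1,-1,-1,0]]'; python3 -c "
from cell import env;o=env.get_obs();print(o['qpos'].round(1),o['tool_pos'].round(3),o['tool_rot'].round(1),o['time_s'])"
```

```text
time_s: 1.1
tool_pos: [0.3366, 0.3341, 0.2392]
tool_rot: [-180.0, -0.0, 165.3]
force: [1.0, 0.5, -0.6]
grip_width: 0.087
grasp_force: 0.0
time_s: 2.1
tool_pos: [0.5077, 0.0412, 0.4804]
tool_rot: [180.0, -0.0, 165.3]
force: [0.8, 0.5, -0.2]
grip_width: 0.0871
grasp_force: 0.0
[-3.940e+01  1.000e-01  3.210e+01  7.700e+01 -0.000e+00  1.029e+02
  6.800e+01] [0.508 0.041 0.48 ] [180.   -0.  165.3] 2.1
```

```bash
python3 -m jog '[[1,0,0,-1,-0.15],[1,0,0,-1,-0.15],[1,0,0,-1,-0.027],[1,0,0,-1,0],[1,0,0,-1,0],[1,0,0,-1,0]]';  python3 -c "
from cell import env;o=env.get_obs();print(o['qpos'].round(1),o['tool_pos'].round(3),o['tool_rot'].round(1),o['time_s'])"; python3 -m jog '[[1,0,0,-1,0],[1,0,0,-1,0],[1,0,0,-1,0],[1,0,0,-1,0]]';  python3 -c "
from cell import env;o=env.get_obs();print(o['qpos'].round(1),o['tool_pos'].round(3),o['tool_rot'].round(1),o['time_s'])"
```

```text
time_s: 2.6
tool_pos: [0.5073, 0.0426, 0.6002]
tool_rot: [180.0, -0.0, -180.0]
force: [-0.8, 0.3, 0.3]
grip_width: 0.0867
grasp_force: 0.0
[-36.6   6.7  34.6  56.9  -4.3 117.6  85.8] [0.507 0.043 0.6  ] [ 180.   -0. -180.] 2.6
time_s: 2.93
tool_pos: [0.5007, 0.0416, 0.6312]
tool_rot: [179.7, 3.6, 180.0]
force: [0.4, 0.6, 0.3]
grip_width: 0.087
grasp_force: 0.0
[-36.3   4.8  32.8  54.7  -3.  117.6  84.8] [0.501 0.042 0.631] [179.7   3.6 180. ] 2.9333
```

```bash
python3 -m jog '[[1,0,0,-1,0],[1,0,0,-1,0],[1,0,0,-1,0],[1,0,0,-1,0],[1,0,0,-1,0],[1,0,0,-1,0],[1,0,0,-1,0],[1,0,0,-1,0]]';  python3 -c "
from cell import env;o=env.get_obs();print(o['qpos'].round(1),o['tool_pos'].round(3),o['tool_rot'].round(1),o['time_s'])"
```

```text
time_s: 3.6
tool_pos: [0.4787, 0.0395, 0.6917]
tool_rot: [178.9, 10.9, 179.9]
force: [-0.5, -0.4, -0.6]
grip_width: 0.087
grasp_force: 0.0
[-5.320e+01  1.000e-01  4.580e+01  5.140e+01  2.000e-01  1.176e+02
  8.270e+01] [0.479 0.039 0.692] [178.9  10.9 179.9] 3.6
```

```bash
python3 -m jog '[[1,-0.4,0,-1,0],[1,-0.4,0,-1,0],[1,-0.4,0,-1,0],[1,-0.4,0,-1,0],[1,-0.4,0,-1,0],[1,-0.4,0,-1,0],[1,-0.4,0,-1,0],[1,-0.4,0,-1,0],[1,-0.4,0,-1,0],[1,-0.4,0,-1,0]]';  python3 -c "
from cell import env;o=env.get_obs();print(o['qpos'].round(1),o['tool_pos'].round(3),o['tool_rot'].round(1),o['time_s'])"
```

```text
time_s: 4.43
tool_pos: [0.4974, 0.0341, 0.7723]
tool_rot: [177.9, 20.8, 179.6]
force: [-0.4, -0.1, 0.7]
grip_width: 0.0869
grasp_force: 0.0
[-41.5   3.7  40.1  38.6  -4.1 117.6  85.5] [0.497 0.034 0.772] [177.9  20.8 179.6] 4.4333
```

```bash
python3 -m jog '[[1,-0.4,0,-1,0],[1,-0.4,0,-1,0],[1,-0.4,0,-1,0],[1,-0.4,0,-1,0],[1,-0.4,0,-1,0],[1,-0.4,0,-1,0],[1,-0.4,0,-1,0]]';  python3 - <<'E'
from cell import env
from scipy.spatial.transform import Rotation as R
o=env.get_obs();print(o['qpos'].round(1),o['tool_pos'].round(3),o['tool_rot'].round(1),o['time_s']);print(R.from_euler('xyz',o['tool_rot'],degrees=True).as_matrix().round(4).tolist())
E
```

```text
time_s: 5.02
tool_pos: [0.4861, 0.0288, 0.828]
tool_rot: [177.3, 27.7, 179.3]
force: [-0.9, 0.1, -0.5]
grip_width: 0.0869
grasp_force: 0.0
[-39.2   3.5  38.6  31.8  -4.5 117.6  85.7] [0.486 0.029 0.828] [177.3  27.7 179.3] 5.0167
[[-0.8855, -0.0096, 0.4645], [0.0108, 0.9991, 0.0412], [-0.4644, 0.0415, -0.8846]]
```

```bash
python3 -m jog '[[1,0.38,0.04,1,0],[1,0.38,0.04,1,0],[1,0.38,0.04,1,0],[1,0.38,0.04,1,0],[1,0.38,0.04,1,0],[1,0.38,0.04,1,0],[1,0.38,0.04,1,0],[1,0.38,0.04,1,0],[1,0.38,0.04,1,0],[1,0.38,0.04,1,0],[1,0.38,0.04,1,0],[1,0.38,0.04,1,0]]';python3 -m jog '[[1,0.38,0.04,1,0],[1,0.38,0.04,1,0],[1,0.38,0.04,1,0],[1,0.38,0.04,1,0],[1,0.38,0.04,1,0],[1,0.38,0.04,1,0],[1,0.38,0.04,1,0],[1,0.38,0.04,1,0],[1,0.38,0.04,1,0],[1,0.38,0.04,1,0],[1,0.38,0.04,1,0],[1,0.38,0.04,1,0]]'; cat > d.py <<'E'
import sys,numpy as np
from cell import env
from scipy.spatial.transform import Rotation as R
o=env.get_obs();M=R.from_euler('xyz',o['tool_rot'],degrees=True).as_matrix()
print(o['qpos'].round(1),o['tool_pos'].round(4),o['tool_rot'].round(2),round(o['time_s'],2),o['force'].round(1),round(o['grip_width'],4),round(o['grasp_force'],1));print(M.T.round(3).tolist())
if len(sys.argv)>3:
    t=np.array(list(map(float,sys.argv[1:4])));print("shares",((t-o['tool_pos'])@M/.02).round(2))
E
python3 d.py .5625 .082 .1725
```

```text
time_s: 6.02
tool_pos: [0.5164, 0.0497, 0.5724]
tool_rot: [177.2, 27.6, 179.3]
force: [0.7, -0.7, 1.5]
grip_width: 0.0864
grasp_force: 0.0
time_s: 7.02
tool_pos: [0.5468, 0.0699, 0.318]
tool_rot: [177.3, 27.6, 179.3]
force: [0.3, 0.0, -0.5]
grip_width: 0.0872
grasp_force: 0.0
[ -9.  -14.9  -2.6 113.    2.9  54.3  77.2] [0.5468 0.0699 0.318 ] [177.3   27.61 179.3 ] 7.02 [ 0.3  0.  -0.5] 0.0872 0.0
[[-0.886, 0.011, -0.464], [-0.01, 0.999, 0.042], [0.464, 0.041, -0.885]]
shares [2.68 0.29 6.83]
```

```bash
python3 -m jog '[[1,0.38,0.04,1,0],[1,0.38,0.04,1,0],[1,0.38,0.04,1,0],[1,0.38,0.04,1,0],[1,0.38,0.04,1,0],[1,0.38,0.04,1,0],[1,0.38,0.04,0.83,0]]'; python3 d.py .609 .086 .084; python3 - <<'E'
from h import *
a=read_camera("side")["color"][120:270,220:420,::-1];cv2.imwrite("pics/pre.png",cv2.resize(a,None,fx=3,fy=3,interpolation=2))
E
```

```text
time_s: 7.6
tool_pos: [0.5627, 0.0817, 0.1721]
tool_rot: [177.3, 27.6, 179.3]
force: [1.1, -0.0, 0.9]
grip_width: 0.0871
grasp_force: 0.0
[ -9.   -6.4  -4.1 123.2   5.6  35.9  73.1] [0.5627 0.0817 0.1721] [177.31  27.56 179.31] 7.6 [ 1.1 -0.   0.9] 0.0871 0.0
[[-0.886, 0.011, -0.463], [-0.01, 0.999, 0.042], [0.463, 0.041, -0.886]]
shares [-0.01  0.01  4.98]
```

View pics/pre.png

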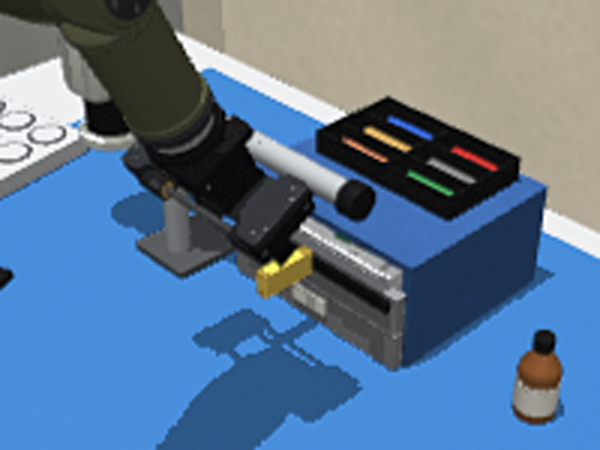

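The gripper leans back in front of the boom (crop about (260,190)), with the yellow handle at (285,270) right below the fingers. I'll advance along the tool and close lightly.

```bash
python3 -m jog '[[1,0,0,0.8,0],[1,0,0,0.8,0],[1,0,0,0.8,0],[1,0,0,0.8,0],[1,0,0,0.8,0],[1,0,0,0.8,0],[1,0,0,0.2,0]]' 20 && python3 -m jog '[[0,0,0,0,0],[0,0,0,0,0],[0,0,0,0,0],[0,0,0,0,0],[0,0,0,0,0],[0,0,0,0,0],[0,0,0,0,0]]' 20; python3 d.py .609 .086 .100
```

```text
time_s: 8.23
tool_pos: [0.6089, 0.0855, 0.0831]
tool_rot: [177.4, 27.4, 179.3]
force: [0.7, 0.1, -0.1]
grip_width: 0.0869
grasp_force: 0.0
time_s: 8.82
tool_pos: [0.6091, 0.0857, 0.0852]
tool_rot: [177.3, 27.6, 179.3]
force: [0.2, -0.3, -0.4]
grip_width: 0.0484
grasp_force: 0.0
[ -8.9   6.1  -3.7 122.3   9.3  24.4  70. ] [0.6091 0.0857 0.0852] [177.32  27.61 179.31] 8.82 [ 0.2 -0.3 -0.4] 0.0484 0.0
[[-0.886, 0.011, -0.463], [-0.01, 0.999, 0.042], [0.463, 0.041, -0.885]]
shares [-0.34  0.05 -0.66]
```

```bash
python3 -m jog '[[0,0,0,0,0],[0,0,0,0,0],[0,0,0,0,0],[0,0,0,0,0],[0,0,0,0,0],[0,0,0,0,0],[0,0,0,0,0]]' 20; python3 d.py
```

```text
time_s: 9.4
tool_pos: [0.6091, 0.0872, 0.0848]
tool_rot: [177.3, 27.6, 179.4]
force: [-0.6, 5.7, -1.5]
grip_width: 0.0163
grasp_force: 19.9
[ -8.9   6.1  -3.8 122.3   9.2  24.4  70. ] [0.6091 0.0872 0.0848] [177.26  27.6  179.37] 9.4 [-0.6  5.7 -1.5] 0.0163 19.9
[[-0.886, 0.01, -0.463], [-0.011, 0.999, 0.042], [0.463, 0.043, -0.885]]
```

```bash
python3 -m jog '[[0,-0.07,0.02,-0.12,0],[0,-0.07,0.02,-0.12,0],[0,-0.07,0.02,-0.12,0],[0,-0.07,0.02,-0.12,0],[0,-0.07,0.02,-0.12,0],[0,-0.02,0.02,-0.06,0],[0,0,0,0,0],[0,0,0,0,0]]'; python3 d.py
```

```text
time_s: 10.07
tool_pos: [0.6063, 0.0873, 0.0963]
tool_rot: [177.4, 27.1, 179.3]
force: [0.9, 3.6, -11.6]
grip_width: 0.0167
grasp_force: 20.0
[ -8.9   5.   -3.9 121.7   8.6  26.5  70.4] [0.6063 0.0873 0.0963] [177.4   27.13 179.34] 10.07 [  0.9   3.6 -11.6] 0.0167 20.0
[[-0.89, 0.01, -0.456], [-0.009, 0.999, 0.04], [0.456, 0.04, -0.889]]
```

```bash
python3 -m jog '[[0,-0.07,0,-0.13,0],[0,0,0,0,0],[0,0.22,0,-0.115,0],[0,0.22,0,-0.115,0],[0,0.22,0,-0.115,0],[0,0.22,0,-0.115,0],[0,0.22,0,-0.115,0]]'; python3 d.py
```

```text
time_s: 10.65
tool_pos: [0.5831, 0.0875, 0.1014]
tool_rot: [177.3, 27.4, 179.3]
force: [2.1, 5.4, -13.7]
grip_width: 0.0162
grasp_force: 20.1
[ -9.2   1.8  -4.3 124.6   8.8  26.7  69.7] [0.5831 0.0875 0.1014] [177.32  27.41 179.33] 10.65 [  2.1   5.4 -13.7] 0.0162 20.1
[[-0.888, 0.01, -0.46], [-0.01, 0.999, 0.042], [0.46, 0.041, -0.887]]
```

```bash
python3 -m jog '[[0,0.44,-0.02,-0.23,0],[0,0.44,-0.02,-0.23,0],[0,0.44,-0.02,-0.23,0],[0,0.44,-0.02,-0.23,0],[0,0.44,-0.02,-0.23,0],[0,0.44,-0.02,-0.23,0]]'; python3 d.py
```

```text
time_s: 11.15
tool_pos: [0.5247, 0.0878, 0.103]
tool_rot: [177.1, 27.7, 179.4]
force: [3.6, 15.0, -12.5]
grip_width: 0.0166
grasp_force: 20.2
[ -9.7  -5.7  -5.4 131.6   8.7  26.9  68.1] [0.5247 0.0878 0.103 ] [177.11  27.67 179.44] 11.15 [  3.6  15.  -12.5] 0.0166 20.2
[[-0.886, 0.009, -0.464], [-0.014, 0.999, 0.045], [0.464, 0.046, -0.884]]
```

```bash
python3 -m jog '[[0,0.56,0.05,-0.01,0],[0,0.56,0.05,-0.01,0],[0,0.56,0.05,-0.01,0],[0,0.44,0.02,-0.23,0]]'; python3 d.py
```

```text
time_s: 11.48
tool_pos: [0.489, 0.0887, 0.0921]
tool_rot: [177.2, 28.2, 179.3]
force: [2.3, 2.8, 4.7]
grip_width: 0.0166
grasp_force: 20.1
[ -9.8  -9.6  -7.1 136.6  10.3  25.5  64.6] [0.489  0.0887 0.0921] [177.17  28.19 179.29] 11.48 [2.3 2.8 4.7] 0.0166 20.1
[[-0.881, 0.011, -0.472], [-0.011, 0.999, 0.044], [0.472, 0.043, -0.88]]
```

```bash
python3 -m jog '[[0,0.44,0,-0.23,0],[0,0.44,0,-0.23,0],[0,0.44,0,-0.23,0],[0,0.44,0,-0.23,0],[0,0,0,0,0]]'; python3 d.py
```

```text
time_s: 11.9
tool_pos: [0.4518, 0.0888, 0.0914]
tool_rot: [177.1, 27.8, 179.2]
force: [-1.5, 13.3, 0.5]
grip_width: 0.0164
grasp_force: 20.0
[ -0.3 -14.8 -17.3 140.1   3.6  26.7  69. ] [0.4518 0.0888 0.0914] [177.12  27.83 179.21] 11.9 [-1.5 13.3  0.5] 0.0164 20.0
[[-0.884, 0.012, -0.467], [-0.01, 0.999, 0.044], [0.467, 0.044, -0.883]]
```

```bash
python3 -m jog '[[0,0.22,0.06,-0.12,0],[0,0.22,0.06,-0.12,0],[0,0,0,0,0]]'; python3 d.py; python3 - <<'E'
from h import *
for n in("side","top"):
    c=read_camera(n);np.savez(f"{n}1.npz",**c)
    a=c["color"][...,::-1]; a=a[130:280,220:420] if n=="side" else a[140:240,240:440];cv2.imwrite(f"pics/{n}1.png",cv2.resize(a,None,fx=3,fy=3,interpolation=2))
a=cv2.imread("pics/side1.png");b=cv2.imread("pics/top1.png");cv2.imwrite("pics/open.png",cv2.resize(cv2.vconcat([a,b]),None,fx=.8,fy=.8))
E
```

```text
time_s: 12.15
tool_pos: [0.4478, 0.089, 0.094]
tool_rot: [177.2, 28.1, 178.9]
force: [12.4, 6.8, -5.9]
grip_width: 0.0164
grasp_force: 20.1
[ 17.3 -17.2 -33.1 140.1  -8.   26.9  78.9] [0.4478 0.089  0.094 ] [177.16  28.09 178.89] 12.15 [12.4  6.8 -5.9] 0.0164 20.1
[[-0.882, 0.017, -0.471], [-0.004, 0.999, 0.044], [0.471, 0.04, -0.881]]
```

View pics/open.png

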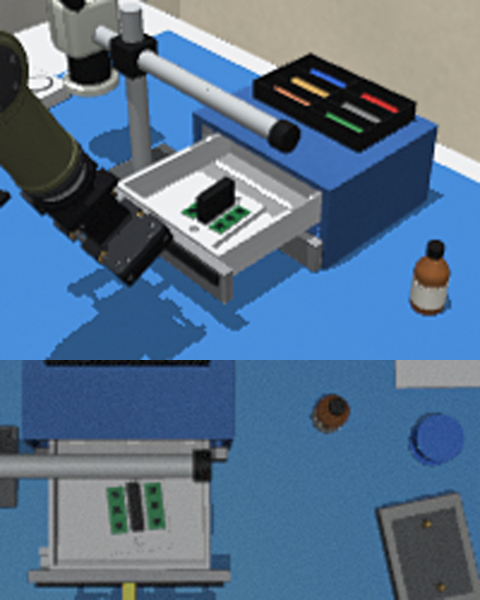

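The drawer is out to its stop: 12 N at 161 mm of travel. The carrier is in the drawer, with its black blade at about (296,201) in the top view and slightly turned. I'll measure it.

```bash
python3 - <<'E'
from h import *
for n in("side","top"):
    c=dict(np.load(f"{n}1.npz"));X=cloud(c);ok=c["range_z"]>0;g=c["color"].max(-1)
    m=np.zeros((400,640),bool)
    if n=="top": m[185:220,284:310]=1
    else: m[195:235,298:325]=1
    b=m&ok&(g<75)&(X[...,2]>.075)&(X[...,2]<.125)
    k=cv2.connectedComponentsWithStats(b.astype(np.uint8));i=1+np.argmax(k[2][1:,4]);b=k[1]==i
    p=X[b];t=p[p[:,2]>np.percentile(p[:,2],98)-.006]
    print(n,len(p),np.percentile(p,[2,50,98],0).round(4).tolist(),k[2][i])
    (cx,cy),(w,h),a=cv2.minAreaRect(t[:,:2].astype(np.float32));d=np.linalg.svd(t[:,:2]-t[:,:2].mean(0))[2][0];print("top face",len(t),t.mean(0).round(4),cx,cy,w,h,a,"dir",np.degrees(np.arctan2(d[1],d[0])))
    vv,uu=np.nonzero(b);q=np.array([P(c,u,v,.113) for u,v in zip(uu,vv)]) if n=="top" else None
    if n=="top":
        d=np.linalg.svd(q[:,:2]-q[:,:2].mean(0))[2][0];print("z=.113 plane",q.mean(0),cv2.minAreaRect(q[:,:2].astype(np.float32)),np.degrees(np.arctan2(d[1],d[0])))
    hsv=cv2.cvtColor(c["color"],cv2.COLOR_RGB2HSV);gr=(hsv[...,0]>40)&(hsv[...,0]<85)&(hsv[...,1]>90)&(X[...,2]<.1)&(X[...,2]>.06)
    M=np.zeros_like(gr);M[185:245,280:330]=1;G=X[gr&M];d=cv2.minAreaRect(G[:,:2].astype(np.float32));print("boards",len(G),G[:,2].mean(),d)
E
```

```text
side 197 [[0.5605, 0.067, 0.0767], [0.5847, 0.0722, 0.0999], [0.6183, 0.0836, 0.1135]] [302 204  16  19 197]
top face 65 [0.5888 0.0759 0.1112] 0.5891109108924866 0.07607178390026093 0.05838506296277046 0.016256166622042656 6.977978706359863 dir -173.75079391141813
boards 91 0.07391054253571347 ((0.5908567905426025, 0.07781416177749634), (0.06363245099782944, 0.06673439592123032), 3.062059164047241)
top 100 [[0.5627, 0.0714, 0.0978], [0.5896, 0.0798, 0.1131], [0.6193, 0.0885, 0.1182]] [293 191   7  20 100]
top face 59 [0.5906 0.08   0.1149] 0.5907346606254578 0.08022519946098328 0.057463664561510086 0.01366704422980547 5.76346492767334 dir -174.28927351566617
z=.113 plane [0.59036896 0.07976714 0.113     ] ((0.5909013152122498, 0.07982803136110306), (0.05821429193019867, 0.014754694886505604), 5.657641410827637) -173.29426591073286
boards 211 0.07432650091998139 ((0.5916422605514526, 0.08058798313140869), (0.05715012922883034, 0.06714072078466415), 5.575760841369629)
```

```bash
python3 -m jog '[[1,-0.1,-0.03,0.05,0],[1,0,0,0,0],[1,0,0,0,0],[1,0,0,0,0],[1,0,0,0,0],[1,0,0,0,0]]'; python3 d.py
```

```text
time_s: 12.75
tool_pos: [0.4458, 0.0898, 0.0906]
tool_rot: [177.2, 27.5, 179.3]
force: [-0.0, 0.0, -0.9]
grip_width: 0.0488
grasp_force: 0.0
[ 16.4 -16.7 -32.4 140.   -7.5  27.1  78.8] [0.4458 0.0898 0.0906] [177.23  27.49 179.27] 12.75 [-0.   0.  -0.9] 0.0488 0.0
[[-0.887, 0.011, -0.462], [-0.01, 0.999, 0.043], [0.462, 0.042, -0.886]]
```

```bash
python3 -m jog '[[1,0,0,0,0],[1,0,0,0,0],[1,-0.46,0,-0.28,0],[1,-0.46,0,-0.28,0],[1,-0.46,0,-0.28,0],[1,-0.46,0,-0.28,0],[1,0,0,0,-0.143]]'; python3 d.py .558 .077 .155
```

```text
time_s: 13.33
tool_pos: [0.4717, 0.0889, 0.1316]
tool_rot: [-179.4, 28.0, -173.5]
force: [1.1, -0.2, 0.6]
grip_width: 0.0858
grasp_force: 0.0
[ 13.3 -16.6 -27.6 135.2  -5.6  32.   85.2] [0.4717 0.0889 0.1316] [-179.43   27.99 -173.48] 13.33 [ 1.1 -0.2  0.6] 0.0858 0.0
[[-0.877, -0.1, -0.469], [-0.109, 0.994, -0.009], [0.467, 0.043, -0.883]]
shares [-4.27 -1.07  0.96]
```

```bash
python3 -m jog '[[1,-0.71,-0.18,0.16,0],[1,-0.71,-0.18,0.16,0],[1,-0.71,-0.18,0.16,0],[1,-0.71,-0.18,0.16,0],[1,-0.71,-0.18,0.16,0],[1,-0.71,-0.18,0.16,0],[1,0,0,0,0]]'; python3 d.py .586 .079 .1; python3 - <<'E'
from h import *
a=read_camera("side")["color"][130:280,220:420,::-1];cv2.imwrite("pics/pre2.png",cv2.resize(a,None,fx=3,fy=3,interpolation=2))
E
```

```text
time_s: 13.92
tool_pos: [0.5584, 0.0759, 0.1531]
tool_rot: [-179.5, 27.9, -173.6]
force: [0.0, 0.9, 0.3]
grip_width: 0.0869
grasp_force: 0.0
[ 16.6  -5.7 -27.6 124.4   0.6  32.8  84.3] [0.5584 0.0759 0.1531] [-179.48   27.9  -173.59] 13.92 [0.  0.9 0.3] 0.0869 0.0
[[-0.878, -0.099, -0.468], [-0.107, 0.994, -0.008], [0.466, 0.043, -0.884]]
shares [0.01 0.03 3.  ]
```

View pics/pre2.png

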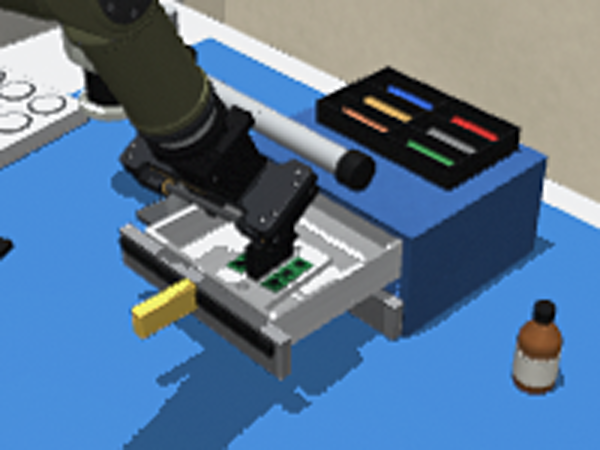

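The fingers straddle the black blade at crop (270,258), the drawer stays open, and there is a gap to the boom. I'll descend and grip.

```bash
python3 -m jog '[[1,0,0.03,0.6,0],[1,0,0,0.6,0],[1,0,0,0.6,0],[1,0,0,0.6,0],[1,0,0,0.6,0],[1,0,0,0,0]]'; python3 -m jog '[[0,0,0,0,0],[0,0,0,0,0],[0,0,0,0,0],[0,0,0,0,0],[0,0,0,0,0],[0,0,0,0,0],[0,0,0,0,0],[0,0,0,0,0],[0,0,0,0,0],[0,0,0,0,0],[0,0,0,0,0],[0,0,0,0,0]]' 40; python3 d.py
```

```text
time_s: 14.47
tool_pos: [0.5808, 0.0794, 0.095]
tool_rot: [-179.4, 27.4, -173.5]
force: [-0.7, -1.1, -0.5]
grip_width: 0.0871
grasp_force: 0.0
time_s: 15.47
tool_pos: [0.5823, 0.0796, 0.0972]
tool_rot: [-179.4, 27.7, -173.5]
force: [-0.7, -0.4, 2.0]
grip_width: 0.0158
grasp_force: 40.0
[ 16.3   2.9 -28.9 124.3  10.6  26.   75.7] [0.5823 0.0796 0.0972] [-179.43   27.65 -173.49] 15.47 [-0.7 -0.4  2. ] 0.0158 40.0
[[-0.88, -0.1, -0.464], [-0.109, 0.994, -0.009], [0.462, 0.043, -0.886]]
```

```bash
python3 -m jog '[[0,-0.1,0,-0.18,0],[0,-0.19,0,-0.355,0],[0,-0.19,0,-0.355,0],[0,-0.19,0,-0.355,0],[0,-0.19,0,-0.355,0],[0,0,0,-0.5,0],[0,0,0,-0.5,0],[0,0,0,-0.5,0],[0,0,0,0,0]]' 50; python3 d.py
```

```text
time_s: 16.22
tool_pos: [0.5695, 0.0787, 0.1629]
tool_rot: [-179.4, 27.9, -173.5]
force: [-0.9, -0.2, -2.0]
grip_width: 0.0156
grasp_force: 50.0
[ 17.2  -4.8 -28.5 122.4   1.4  34.1  83.7] [0.5695 0.0787 0.1629] [-179.36   27.87 -173.46] 16.22 [-0.9 -0.2 -2. ] 0.0156 50.0
[[-0.878, -0.101, -0.467], [-0.109, 0.994, -0.01], [0.466, 0.042, -0.884]]
```

```bash
python3 -m jog '[[0,0.3,-0.6,-0.16,0],[0,0.3,-0.9,-0.16,0],[0,0.3,-1,-0.16,0],[0,0.19,-1,-0.16,0],[0,0.19,-1,-0.16,0],[0,0.19,-1,-0.16,0],[0,0.19,-1,-0.16,0],[0,0.19,-1,-0.16,0],[0,0.19,-1,-0.16,0],[0,0.19,-1,-0.16,0]]'; python3 -m jog '[[0,0.16,-1,-0.16,0],[0,0.16,-1,-0.16,0],[0,0.16,-1,-0.16,0],[0,0.16,-1,-0.16,0],[0,0.16,-1,-0.16,0],[0,0.16,-1,-0.16,0],[0,0.16,-0.8,-0.16,0],[0,0.16,-0.6,-0.16,-0.06],[0,0.16,-0.4,-0.16,-0.065],[0,0,0,0,0],[0,0,0,0,0]]';python3 d.py .515 -.305 .19; python3 - <<'E'
from h import *
for n in("side","top"):
    c=read_camera(n);np.savez(f"{n}2.npz",**c)
    a=c["color"][...,::-1]; a=a[200:360,320:480] if n=="side" else a[160:270,370:480];cv2.imwrite(f"pics/{n}2.png",cv2.resize(a,(400,400),interpolation=2))
cv2.imwrite("pics/over.png",cv2.hconcat([cv2.imread("pics/side2.png"),cv2.imread("pics/top2.png")]))
E
```

```text
time_s: 17.05
tool_pos: [0.5351, -0.1172, 0.1696]
tool_rot: [-179.4, 27.7, -173.5]
force: [0.4, 0.1, -2.1]
grip_width: 0.0158
grasp_force: 50.0
time_s: 17.97
tool_pos: [0.5139, -0.2758, 0.183]
tool_rot: [-176.5, 27.4, -167.3]
force: [0.7, 0.5, -3.1]
grip_width: 0.0155
grasp_force: 50.0
[ 31.1  -1.    5.1 116.7 -25.2  45.8 152.9] [ 0.5139 -0.2758  0.183 ] [-176.53   27.43 -167.29] 17.97 [ 0.7  0.5 -3.1] 0.0155 50.0
[[-0.866, -0.195, -0.461], [-0.192, 0.98, -0.054], [0.462, 0.042, -0.886]]
shares [ 0.08 -1.46 -0.35]
```

View pics/over.png

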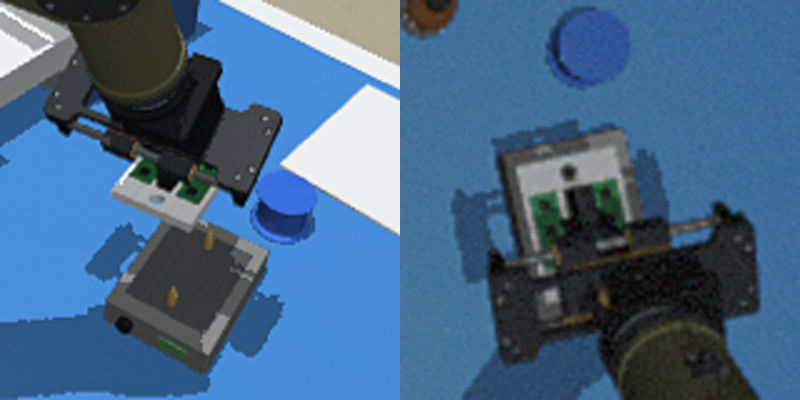

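The carrier is held level above the base. Its front hole shows at about (383,279) in the side view and its rear hole at about (416,207) in the top view. I'll measure both hole positions against the pegs.

```bash
python3 - <<'E'
from h import *
for n,(u0,v0,u1,v1),pz in(("side",(376,273,390,286),[(403.06,295.83),(388.39,318.35)]),("top",(412,202,422,213),[(417.33,208.11),(423.56,234.33)])):
    c=dict(np.load(f"{n}2.npz"));X=cloud(c);g=cv2.cvtColor(c["color"],cv2.COLOR_RGB2GRAY).astype(int)
    print(g[v0:v1,u0:u1])
    w=g[v0:v1,u0:u1];th=(w.max()+w.min())/2
    k=cv2.connectedComponentsWithStats((w<th).astype(np.uint8))
    for i in range(1,k[0]):
        if k[2][i,4]>3: u,v=k[3][i]+[u0,v0];print(n,k[2][i],u,v,"holes@.158",P(c,u,v,.158).round(4),"@.153",P(c,u,v,.153).round(4))
    s=X[v0:v1,u0:u1];print("plate z",np.percentile(s[w>th][:,2],[10,50,90]))
E
```

```text
[[172 148 125  93 122 178 104  28   6  12  14  14  12   8]
 [165 169 175 177 177 176 120  51   9   6   9   9   6  35]
 [166 172 172 173 173 169 173 123  87  65  28   8  14 110]
 [171 172 172 172 169 168 171 177 181 152  99  59  86 172]
 [172 171 172 169 165 171 167 170 168 172 174 143 171 176]
 [172 172 170 162 144 133 133 123 127 147 167 171 170 175]
 [173 171 168 146 127 135 133 120 103 103 164 169 171 173]
 [168 167 169 161 138 133 131 123 111 125 166 170 172 168]
 [135 146 160 169 164 149 147 144 146 167 170 171 169 165]
 [115 114 125 149 165 170 168 168 169 169 171 169 165 166]
 [118 119 118 118 125 146 160 165 170 171 170 167 165 166]
 [126 124 120 116 114 114 123 146 162 166 165 166 166 168]
 [131 127 124 121 118 117 117 117 116 125 143 160 165 171]]
side [ 7  0  7  4 21] 386.14285714285717 274.0952380952381 holes@.158 [ 0.4985 -0.2821  0.158 ] @.153 [ 0.5027 -0.2795  0.153 ]
plate z [0.1498708  0.15641887 0.15832839]
[[ 84  79  86  95  96 122 127 140 160 157]
 [122 127 147 157 165 162 161 161 159 160]
 [163 157 162 160 157 156 163 160 160 160]
 [163 164 153 107  89 125 152 155 158 157]
 [159 158  97  49  44  59 107 160 158 158]
 [157 160  88  44  25  40 105 157 164 161]
 [161 161 116  64  41  61 121 155 159 161]
 [160 163 153  98  81  93 127 143 160 162]
 [162 159 165 144 140 139 132 132 135 121]
 [154 160 159 134 111  78  73  54  48  37]
 [119 152 138  67  38  22  40  37  31  26]]
top [ 2  3  4  5 13] 415.9230769230769 207.15384615384616 holes@.158 [ 0.5638 -0.2658  0.158 ] @.153 [ 0.564  -0.2669  0.153 ]
top [ 3  9  7  2 12] 418.4166666666667 211.58333333333334 holes@.158 [ 0.5509 -0.2725  0.158 ] @.153 [ 0.5511 -0.2738  0.153 ]
plate z [0.15259664 0.15670814 0.16012569]
```

```bash
python3 - <<'E'
from h import *
c=dict(np.load("side2.npz"));f=P(c,382.3,279.4,.157);print(f)
c=dict(np.load("top2.npz"));r=P(c,416,207.1,.157);print(r)
# same-camera corrections: move of front hole -> front peg (side), rear hole -> rear peg (top)
print("front need",np.array([.481,-.3167])-f[:2],"rear need",np.array([.5658,-.2949])-r[:2], "dir",np.degrees(np.arctan2(*(r-f)[[1,0]])),np.linalg.norm(r[:2]-f[:2]))
E
```

```text
[ 0.47986488 -0.28555896  0.157     ]
[ 0.56396151 -0.26622013  0.157     ]
front need [ 0.00113512 -0.03114104] rear need [ 0.00183849 -0.02867987] dir 12.95056745835912 0.08629156243767566
```

```bash
python3 -m jog '[[0,0.245,-0.16,0.41,0],[0,0.245,-0.16,0.41,0],[0,0.245,-0.16,0.41,0],[0,0.245,-0.16,0.41,0],[0,0.245,-0.16,0.41,0],[0,0.245,-0.16,0.41,0],[0,0.245,-0.16,0.41,0],[0,0.245,-0.16,0.41,0],[0,0,0,0,0],[0,0,0,0,0]]';python3 d.py .5154 -.3058 .108; python3 - <<'E'
from h import *
for n in("side","top"):
    c=read_camera(n);np.savez(f"{n}3.npz",**c)
    a=c["color"][...,::-1]; a=a[260:340,350:430] if n=="side" else a[180:260,380:460];cv2.imwrite(f"pics/{n}3.png",cv2.resize(a,(400,400),interpolation=2))
cv2.imwrite("pics/over3.png",cv2.hconcat([cv2.imread("pics/side3.png"),cv2.imread("pics/top3.png")]))
E
```

```text
time_s: 18.9
tool_pos: [0.5155, -0.2978, 0.1208]
tool_rot: [-176.4, 26.7, -167.4]
force: [-0.2, -0.2, -2.5]
grip_width: 0.0155
grasp_force: 50.0
[ 71.8   7.5 -35.6 116.8 -21.6  38.6 153.8] [ 0.5155 -0.2978  0.1208] [-176.41   26.74 -167.41] 18.9 [-0.2 -0.2 -2.5] 0.0155 50.0
[[-0.872, -0.195, -0.45], [-0.19, 0.98, -0.056], [0.452, 0.037, -0.891]]
shares [ 0.37 -0.36  0.55]
```

View pics/over3.png

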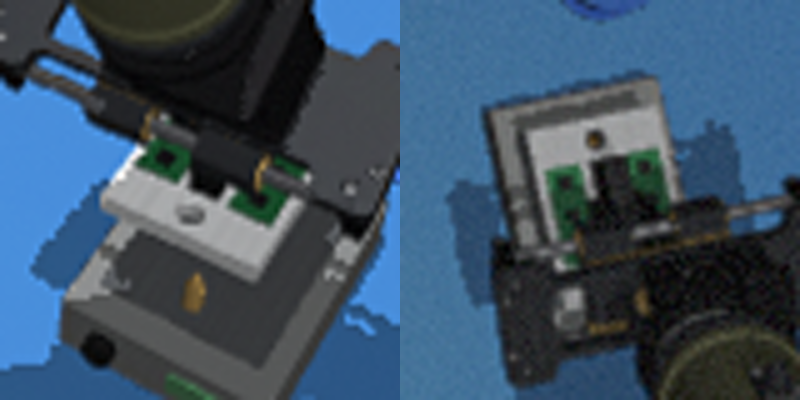

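```bash
python3 -m jog '[[0,0.08,-0.07,0.11,0],[0,0.08,-0.07,0.11,0],[0,0.08,-0.07,0.11,0],[0,0.08,-0.07,0.11,0],[0,0.05,-0.08,0.11,0],[0,0,0,0,0],[0,0,0,0,0]]';python3 d.py .5154 -.3058 .108; python3 - <<'E'
from h import *
for n in("side","top"):
    c=read_camera(n);np.savez(f"{n}4.npz",**c);g=cv2.cvtColor(c["color"],cv2.COLOR_RGB2GRAY).astype(int)
    u0,v0,u1,v1=dict(side=(380,300,398,316),top=(412,202,426,214))[n];print(g[v0:v1,u0:u1])
    X=cloud(c)[v0:v1,u0:u1];print(np.percentile(X[g[v0:v1,u0:u1]>150][:,2],[10,50,90]))
E
```

```text
time_s: 19.58
tool_pos: [0.5156, -0.3067, 0.1083]
tool_rot: [-176.3, 26.8, -167.4]
force: [-0.5, -0.3, -3.2]
grip_width: 0.0153
grasp_force: 50.0
[ 74.2   9.7 -37.6 116.6 -20.1  37.1 153.9] [ 0.5156 -0.3067  0.1083] [-176.34   26.76 -167.39] 19.58 [-0.5 -0.3 -3.2] 0.0153 50.0
[[-0.871, -0.195, -0.45], [-0.19, 0.98, -0.057], [0.452, 0.036, -0.891]]
shares [0.01 0.05 0.01]
[[175 175 152 110  81  59  51  52  62 153  74  16  14  16  19  19  21  26]
 [170 168 174 176 148 107  80  66 122 180  76  15  10  11  16  17  15  16]
 [167 169 171 167 167 172 152 126 172 181  60   4   8  12  11  12  12  43]
 [167 172 167 163 164 171 173 174 173 173 102  64  26   7  10   9  17 115]
 [171 167 164 162 167 171 172 171 168 166 174 150 102  65  26   6  68 174]
 [169 165 163 166 171 171 172 170 167 165 172 173 180 149  99  57 135 175]
 [168 162 164 169 171 170 171 163 163 156 166 155 164 169 173 142 169 178]
 [160 162 168 171 171 171 169 146 132 135 132 118 118 151 167 169 171 175]
 [131 157 166 172 173 170 166 136 127 128 121 113  94 146 167 169 171 170]
 [117 116 137 162 166 166 168 154 109  70  66  89  
[... 553 characters left out ...]
71  67  77  77]
 [ 73  71  74  67  66  74  70  75  85  95 110 119 134 156]
 [ 73  71  73  84  91 125 126 138 157 163 160 159 161 163]
 [110 115 138 159 161 163 163 158 157 158 158 163 161 156]
 [166 157 159 158 160 161 157 118  79  83 123 157 158 157]
 [157 160 159 158 159 158 142  68  41  32  65 148 157 157]
 [159 155 157 159 158 160 145  77  42  32  59 147 158 160]
 [159 159 160 158 159 160 159 102  63  58  82 129 145 158]
 [157 156 157 156 157 161 165 155 112 106 127 134 132 155]
 [159 158 155 159 162 163 158 160 139 138 131  92  74  66]
 [160 160 159 156 150 153 159 127  79  47  49  36  43  29]
 [155 134 118 117 103  96 153 107  48   5  22  23  37  34]]
[0.07869407 0.08202036 0.08574828]
```

```bash
python3 - <<'E'
from h import *
def cen(c,u0,v0,u1,v1):
    g=cv2.cvtColor(c["color"],cv2.COLOR_RGB2GRAY).astype(float)[v0:v1,u0:u1];w=np.clip(158-g,0,None);v,u=np.mgrid[v0:v1,u0:u1];return (w*u).sum()/w.sum(),(w*v).sum()/w.sum()
c=dict(np.load("side4.npz"));a=cen(c,386,306,394,312);f=P(c,*a,.0822)
t=dict(np.load("top4.npz"));b=cen(t,417,206,424,210);b=(b[0],207.9);r=P(t,*b,.0822)
print(a,b,f,r)
# recheck pegs from initial frames with depth-weighted subpixel centroid
for n,boxes in(("side",[(399,291,408,302),(384,313,393,324)]),("top",[(414,205,422,212),(420,231,428,238)])):
    i=dict(np.load(f"{n}0.npz"));h=i["color"].astype(float)
    for (u0,v0,u1,v1) in boxes:
        s=h[v0:v1,u0:u1];w=np.clip(s[...,0]-s[...,2]-25,0,None);v,u=np.mgrid[v0:v1,u0:u1];uv=((w*u).sum()/w.sum(),(w*v).sum()/w.sum());print(n,np.round(uv,2),(w>0).sum(),P(i,*uv,.046).round(4),P(i,*uv,.054).round(4))
E
```

```text
(np.float64(390.0019627085378), np.float64(308.67419038272817)) (np.float64(420.5784511784512), 207.9) [ 0.48051748 -0.3169227   0.0822    ] [ 0.56500718 -0.29802141  0.0822    ]
side [403.12 295.29] 27 [ 0.565  -0.2996  0.046 ] [ 0.5586 -0.303   0.054 ]
side [388.48 317.71] 28 [ 0.4826 -0.3157  0.046 ] [ 0.4771 -0.3189  0.054 ]
top [417.88 207.97] 8 [ 0.5666 -0.2986  0.046 ] [ 0.5662 -0.2966  0.054 ]
top [423.7  234.44] 7 [ 0.4837 -0.3143  0.046 ] [ 0.4838 -0.3122  0.054 ]
```

```bash
python3 -m jog '[[0,-0.075,0.035,0.035,0],[0,0.135,0.017,0.267,0],[0,0.135,0.017,0.267,0],[0,0.07,0.008,0.133,0],[0,0,0,0,0]]';python3 d.py .517 -.3055 .085;python3 -m jog '[[0,0.1,0.013,0.2,0],[0,0.1,0.013,0.2,0],[0,0,0,0,0],[0,0,0,0,0]]';python3 d.py .517 -.3055 .073
```

```text
time_s: 20.1
tool_pos: [0.5164, -0.3049, 0.0921]
tool_rot: [-176.4, 26.7, -167.4]
force: [-0.5, 1.5, -2.5]
grip_width: 0.0157
grasp_force: 50.0
[ 74.   11.3 -38.  117.3 -19.3  35.  153.6] [ 0.5164 -0.3049  0.0921] [-176.45   26.7  -167.4 ] 20.1 [-0.5  1.5 -2.5] 0.0157 50.0
[[-0.872, -0.195, -0.449], [-0.191, 0.98, -0.055], [0.451, 0.037, -0.892]]
shares [ 0.14 -0.02  0.33]
time_s: 20.43
tool_pos: [0.517, -0.3054, 0.0842]
tool_rot: [-176.4, 26.7, -167.4]
force: [0.3, -0.2, -3.5]
grip_width: 0.0154
grasp_force: 50.0
[ 73.9  12.1 -38.1 117.6 -18.9  33.9 153.6] [ 0.517  -0.3054  0.0842] [-176.35   26.74 -167.37] 20.43 [ 0.3 -0.2 -3.5] 0.0154 50.0
[[-0.871, -0.195, -0.45], [-0.19, 0.98, -0.057], [0.452, 0.036, -0.891]]
shares [0.25 0.03 0.5 ]
```

```bash
python3 -m jog '[[0,0.07,0.01,0.134,0],[0,0.07,0.01,0.134,0],[0,0,0,0,0]]';python3 -m jog '[[0,0.045,0.005,0.09,0],[0,0.045,0.005,0.09,0],[0,0,0,0,0],[0,0,0,0,0]]'; python3 d.py
```

```text
time_s: 20.68
tool_pos: [0.5167, -0.3053, 0.0779]
tool_rot: [-176.4, 26.7, -167.4]
force: [0.1, -0.1, -2.8]
grip_width: 0.0158
grasp_force: 50.0
time_s: 21.02
tool_pos: [0.5171, -0.3055, 0.0744]
tool_rot: [-176.3, 26.8, -167.4]
force: [-0.3, 0.2, -3.5]
grip_width: 0.0155
grasp_force: 50.0
[ 73.8  13.1 -38.1 118.  -18.4  32.6 153.6] [ 0.5171 -0.3055  0.0744] [-176.32   26.76 -167.35] 21.02 [-0.3  0.2 -3.5] 0.0155 50.0
[[-0.871, -0.195, -0.45], [-0.19, 0.98, -0.057], [0.452, 0.036, -0.891]]
```

```bash
python3 -m jog '[[0,0.034,0.004,0.067,0],[0,0,0,0,0]]';python3 -m jog '[[0,0.034,0.004,0.067,0],[0,0,0,0,0],[0,0,0,0,0]]'; python3 d.py
```

```text
time_s: 21.18
tool_pos: [0.5174, -0.3059, 0.0736]
tool_rot: [-176.3, 26.8, -167.4]
force: [-3.5, 1.1, 4.3]
grip_width: 0.0158
grasp_force: 50.0
time_s: 21.43
tool_pos: [0.5178, -0.3063, 0.0731]
tool_rot: [-176.2, 26.8, -167.3]
force: [-6.7, 1.7, 11.2]
grip_width: 0.016
grasp_force: 50.1
[ 73.8  13.3 -38.1 118.  -18.3  32.3 153.6] [ 0.5178 -0.3063  0.0731] [-176.24   26.82 -167.35] 21.43 [-6.7  1.7 11.2] 0.016 50.1
[[-0.871, -0.196, -0.451], [-0.19, 0.98, -0.059], [0.454, 0.035, -0.89]]
```

```bash
python3 -m jog '[[0,0,0,0,0],[0,0,0,0,0],[0.25,0,0,0,0],[0.3,0,0,0,0],[0.5,0,0,0,0],[0.8,0,0,0,0],[1,0,0,0,0],[1,0,0,0,0],[1,0,0,0,0],[1,0,0,0,0]]' 5; python3 d.py
```

```text
time_s: 22.27
tool_pos: [0.5171, -0.3056, 0.0715]
tool_rot: [-176.3, 26.8, -167.3]
force: [0.9, 0.1, -0.1]
grip_width: 0.0583
grasp_force: 0.0
[ 73.8  13.4 -38.1 118.1 -18.2  32.2 153.6] [ 0.5171 -0.3056  0.0715] [-176.3    26.76 -167.35] 22.27 [ 0.9  0.1 -0.1] 0.0583 0.0
[[-0.871, -0.196, -0.45], [-0.19, 0.98, -0.058], [0.453, 0.036, -0.891]]
```

```bash
python3 -m jog '[[1,0,0,0,0],[1,0,0,0,0],[1,0,0,-0.3,0],[1,0,0,-0.7,0],[1,0,0,-0.7,0],[1,0,0,-0.7,0],[1,0,0,-0.7,0],[1,0,0,-0.7,0],[1,0,0,-0.7,0],[1,0,0,-0.7,0],[1,0,0,-0.7,0],[1,0,0,0,0]]'; python3 d.py; python3 - <<'E'
from h import *
o=[]
for n in("side","top"):
    c=read_camera(n);np.savez(f"{n}5.npz",**c);X=cloud(c);h=cv2.cvtColor(c["color"],cv2.COLOR_RGB2HSV)
    a=c["color"][...,::-1]; a=a[255:355,345:445] if n=="side" else a[175:275,370:470];o.append(cv2.resize(a,(400,400),interpolation=2))
    u0,v0,u1,v1=dict(side=(350,260,440,350),top=(395,190,450,255))[n];s=np.zeros((400,640),bool);s[v0:v1,u0:u1]=1
    w=s&(h[...,1]<40)&(h[...,2]>150)&(X[...,2]<.07)&(X[...,2]>.03);p=X[w]
    A=np.c_[p[:,:2],np.ones(len(p))];k=np.linalg.lstsq(A,p[:,2],rcond=None)[0];print(n,len(p),"plate z",np.median(p[:,2]),"slopes",k[:2],cv2.minAreaRect(p[:,:2].astype(np.float32)))
cv2.imwrite("pics/end.png",cv2.hconcat(o))
E
```

```text
time_s: 23.27
tool_pos: [0.4716, -0.3196, 0.1734]
tool_rot: [-176.5, 26.4, -167.9]
force: [0.6, 0.4, 0.7]
grip_width: 0.0869
grasp_force: 0.0
[120.4   6.3 -79.  115.  -17.9  46.4 154.2] [ 0.4716 -0.3196  0.1734] [-176.48   26.44 -167.91] 23.27 [0.6 0.4 0.7] 0.0869 0.0
[[-0.876, -0.188, -0.445], [-0.182, 0.982, -0.055], [0.447, 0.033, -0.894]]
side 382 plate z 0.044783938796171374 slopes [-0.02093025 -0.01960427] ((0.5296487808227539, -0.30319130420684814), (0.12824557721614838, 0.10000001639127731), 18.694190979003906)
top 208 plate z 0.045895034699149906 slopes [0.00507162 0.00732744] ((0.5269895195960999, -0.3051636815071106), (0.10584645718336105, 0.0790092796087265), 10.299102783203125)
```

View pics/end.png

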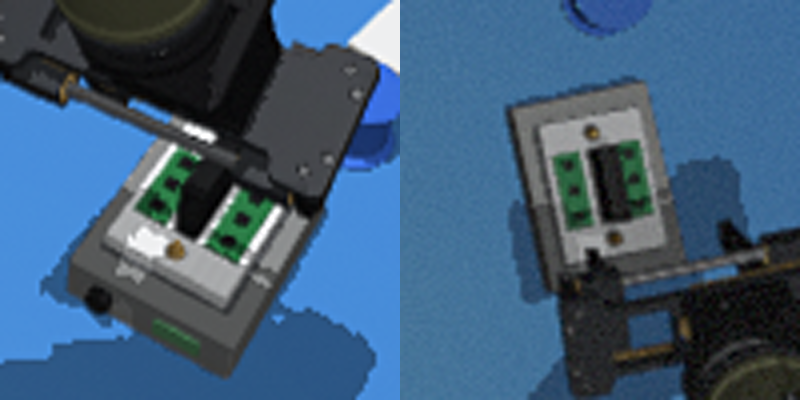

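The carrier lies flat: its plate top is at 46 mm, which is bed plus 10 mm. Both pegs show through the holes, at (176,250) in the side crop and at (592,131) and (614,238) in the top crop. The gripper is clear, so I'm handing in.

```bash
python3 -c "
from cell import env;print(env.sign_off())"
```

```text
the job is handed in; nothing more can be done
None
```

The job is handed in at about 23 s: the latch was lifted, the drawer was pulled to its stop and left open, and the carrier is flat on both pegs and released; the sign-off returned no verdict.

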